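Stand the long box side on end against the fence

TASK

Two wooden box sides lie sloping on the rest rail of the finishing stand, their raised comb-cut ends towards you. Tip the longer one upright: push its raised end up and over so that it pivots on its lower end, without lifting that end off the stand, until it stands on end leaning back flat against the fence. Let go of it, and leave the shorter one lying as it is.

Things in the scene. Friction and masses are not known exactly. Their poses are not given: they have to be found in the camera images.
- stand: Pale wooden stand, fixed: base board 170 (x) x 230 (y) x 12 mm, fence along its far side, round rest rail along y nearer the robot. Origin: centre of the base's underside, on the desk; x points from rail to fence, z up. Rail 12 mm thick, axis at x = -39 mm, its top 53 mm above the desk. Fence 125 mm tall, 12 mm thick, its face leaning back (top away from the rail) 10 degrees.
- fence_foot (a point): The middle of the line where the fence's front face meets the base's upper face: x = +50 mm, y = 0, z = 12 mm in the stand's frame. A panel's lower end comes to rest against this line.
- long_panel_center (a point): Centre of the longer, dark wooden, loose box side, 130 x 65 x 10 mm, 0.07-0.15 kg. x: along its length to the lower end, y: width, z: normal of its upper face. At first it slopes 30 degrees: lower end on the base about 12 mm short of the fence, raised end towards the robot, its lower edge 77 mm over the desk, 45 mm past the rail. It lies on the left or right half of the stand.
- long_panel_foot (a point): Middle of the lower end face of the longer box side, 65 mm from its centre along +x; same axes. The opposite, raised end is cut into three tabs 13 mm wide and 10 mm long, one of them in the middle (included in the 130 mm).
- short_panel_center (a point): Centre of the shorter box side, the same but 100 mm long, about 0.08 kg; lies beside the longer one on the same rail, with about 40 mm between them. To be left alone.
Things that resemble listed ones, but are neither listed nor needed, are in the scene too. What is shaped like the part that bears long_panel_center but pink is not meant.

How it is judged:
At the end, for the whole second after the job is handed in: The longer panel stands on its lower end on the base, that end within about 17 mm of the fence's foot, its length within 20 degrees of vertical and its face within 20 degrees of square to the stand (leaning on the fence), at rest; the shorter panel is within 20 mm of where it lay (angle between the x axis of long_panel_center and the z axis of stand, either way round below 0.36 rad and angle between the z axis of long_panel_center and the x axis of stand, either way round below 0.36 rad and z of long_panel_foot in the frame of stand below 0.024 m and x of long_panel_foot in the frame of stand between 0.028 and 0.06 m and z of long_panel_center in the frame of stand above 0.065 m and linear speed of long_panel below 0.02 m/s and distance of short_panel_center from where it was at the start of the episode below 0.02 m); the robot touches nothing.
It fails at once if the longer panel's lower end was lifted off the stand by more than 30 mm (z of long_panel_foot in the frame of stand above 0.047 m).
It fails at once if the shorter panel was disturbed (moved more than 20 mm) (distance of short_panel_center from where it was at the start of the episode above 0.02 m).
It also fails if it takes over 35 s, if anything falls off the work surface, if the arm or the gripper's body presses on something with over 40 N, if the wrist force passes 120 N, or if a joint passes its speed limit or range.

ROBOT

A 7-joint arm with a two-finger parallel gripper is mounted at the origin on a cart in front of the work surface, level with it; the furniture and walls round the work are solid. World frame = base frame: x ahead of the robot, y to its left, z up, the work surface at z = 0. Lengths are in m, angles in rad, forces in N, time in s.
With the tool pointing down it reaches from about 0.425 to 0.925 m from the base axis. Payload 6.8 kg.
Tool frame: the origin (TCP) lies at the very end of the fingers, on their centre line; the grasp point (between the pads) lies 19 mm behind it; x points along the fingers, y is the direction in which the jaws open and shut, and the axes are right-handed (so a half turn about x gives the same grasp; the last joint's range is limited). The gripper opens to 85 mm and grips with 20 to 120 N. Pads are 22 mm wide; open, the fingers measure 114 mm over their backs; the gripper's body (76 mm by 85 mm) begins 54 mm behind the grasp point. The pads swing forward as they close: fully open they stand 13 mm farther back than shut.
Start: joints at [-0.108, 0.477, 0.022, 1.555, -0.011, 1.109, -0.083], TCP at [0.675, 0, 0.231] pointing down, gripper open.
Joint ranges: [-2.96, 2.96], [-0.34, 2.1], [-1.41, 1.46], [0.24, 2.44], [-1.37, 4.51], [0.17, 1.92], [-2.96, 2.96]. Speed limits (rad/s): [2.39, 2.39, 3.14, 3.14, 3.14, 3.14, 3.14].

INTERFACE

Orientations are given as a rotation vector (axis times angle).
In Python, from bench import get_obs, grab_frame, camera_info, hand_in gives the robot as it stands.
- The arm moves only by the tool apply_moves, never from a script. Its argument "series" is text: rows parted by semicolons, each of 7 numbers parted by spaces: the turn, a rotation vector about the tool's x, y, z in rad, then the shift along the tool's x, y, z in m, then the opening, from 0 (shut) to 1 (fully open). In form: wx wy wz tx ty tz hand; .... A call has 1 to 12 rows; each row is the pose to reach, as a shift and turn from the pose commanded when the call began, along the tool's axes at that moment; what a row does not reach only later rows make up. A row lasts 1/8 s, in which the tool goes at most 62.5 mm and 10.7 degrees, less where a joint would pass 70% of its speed; a pose out of reach is approached as far as the arm can. A call with a gripper value outside its range is refused whole. The fingers move at their own pace and stop on an object; "force" is the grip in N (left out, the last holds). Time passes only in rows, so rows that repeat a pose let the fingers close. It gives the time, the measured TCP pose, the force and the opening at its end, in the units of the state.
- get_obs(): the state, without advancing time (a new reading comes with each control period).
- grab_frame(name): name is "scene" or "side" or "wrist"; returns the picture (420x560x3 uint8, blue, green, red); there is no depth.
- camera_info(name): a dict with "fov_y" (degrees; the focal length in pixels is half the picture's height over the tangent of half this angle, whatever the lens; pixels are square), "cx", "cy" (the principal point, pixels), "D" ([k1, k2, p1, p2, k3] as OpenCV has them; the pictures are not rectified), "rvec" (rotation vector, rad) and "tvec" (3), from world to camera coordinates, as OpenCV has them. Camera axes: x right, y down, z forward; pixel columns grow to the right and rows downward; lengths in m; the calibration is good to about 2 mm. A picture is of the moment at which its call begins: read the wrist's pose just before it. camera_info takes no time and is no camera call; for the wrist camera it gives the pose at the moment of the call.
- hand_in(): hands the job in, once; it reports no verdict.
The state is a dict: "clock": time; "joints": joint angles; "qvel": joint speeds; "tau": joint torques, N m; "tcp_pos": TCP position; "orientation": TCP orientation; "contact_force": force on the tool from outside, world axes, zero at the start; "moment": the same for the moment, N m; "grip_width": finger opening in m.
Only numpy, scipy, OpenCV 4.12 (cv2) and the standard library are available. Lean on these libraries where they do the work, as an engineer would, in place of code of your own. Each camera call takes 0.05 s, during which the arm holds its last target.

## Working session

There is one attempt and no reset: what is moved stays moved. The work goes in short steps, Python scripts to look and compute and a tool call to move; the robot and the scene stay as the last step left them, time stands still between calls to the robot, and variables do not carry over. Pictures are saved under pics/ and viewed, and the job is handed in when it is done.

Besides the shell and the picture viewer there is one more tool, called after ">>>" by a JSON object that holds its "fn" and its "kwargs". apply_moves: Moves the arm, as the interface text tells. Its arguments: {"type":"object","properties":{"series":{"type":"string"},"force":{"type":"number"}},"required":["series"]}

```bash
mkdir -p pics; ls
python3 - <<'E'
from bench import *
import cv2
print(get_obs())
for n in("scene","side","wrist"):
    i=camera_info(n);print(n,i)
    cv2.imwrite(f"pics/{n}0.png",grab_frame(n))
E
```

```text
pics
{'clock': 0.0, 'joints': array([-0.1080916 ,  0.47781242,  0.02231263,  1.55642116, -0.01149489,
        1.10926414, -0.08307227]), 'qvel': array([-0.0002469 ,  0.00146158,  0.00164667,  0.00198851, -0.00020199,
        0.00105205,  0.00044393]), 'tau': array([-5.45967814e-04, -5.96443820e+01,  1.60769675e+00, -2.81194621e+01,
        1.24063640e-02,  9.39900521e-03,  2.20753498e-05]), 'tcp_pos': array([ 6.74433593e-01, -2.84745563e-06,  2.30329701e-01]), 'orientation': array([ 1.20821964,  1.2104456 , -1.21051391]), 'contact_force': array([-0.39111604,  0.61382034, -0.04545123]), 'moment': array([-0.08471507,  0.00999139,  0.03113784]), 'grip_width': 0.0854166157203843}
scene {'fov_y': 56.36502292070357, 'cx': 278.8741228337633, 'cy': 220.33708445516694, 'D': array([0.01107215, 0.        , 0.        , 0.        , 0.        ]), 'rvec': array([ 2.03558122, -0.93232534,  0.45989716]), 'tvec': array([-0.47183552,  0.20237146,  0.68948746])}
side {'fov_y': 55.502224770215264, 'cx': 278.90512743476614, 'cy': 204.4860962169212, 'D': array([-0.10650567,  0.        ,  0.        ,  0.        ,  0.        ]), 'rvec': array([ 0.07755505, -2.85602478,  1.29664224]), 'tvec': array([0.50809346, 0.20085109, 0.71368941])}
wrist {'fov_y': 66.201151661906, 'cx': 281.52485448404144, 'cy': 211.9550566506313, 'D': array([-0.02636967,  0.        ,  0.        ,  0.        ,  0.        ]), 'rvec': array([-2.86345036e+00,  1.15011572e-03,  3.48305430e-03]), 'tvec': array([-0.67466711, -0.03532362,  0.38045311])}
```

View pics/scene0.png

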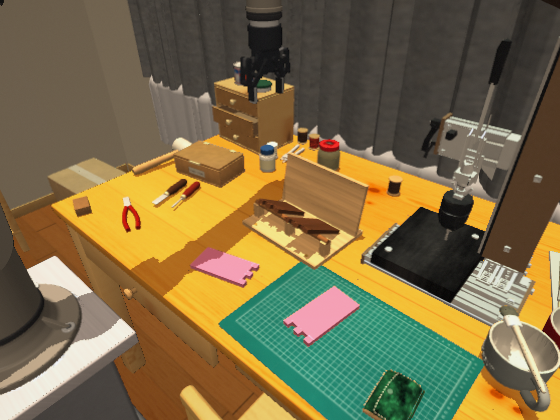

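View pics/side0.png

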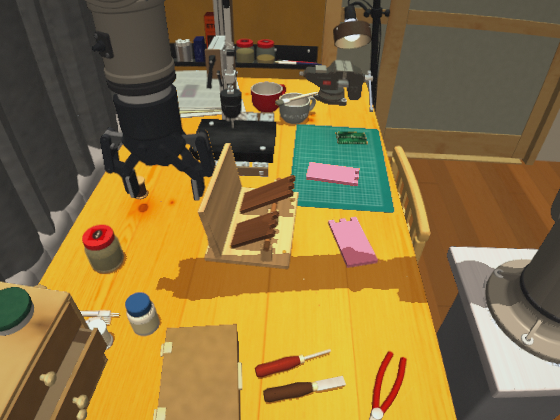

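View pics/wrist0.png

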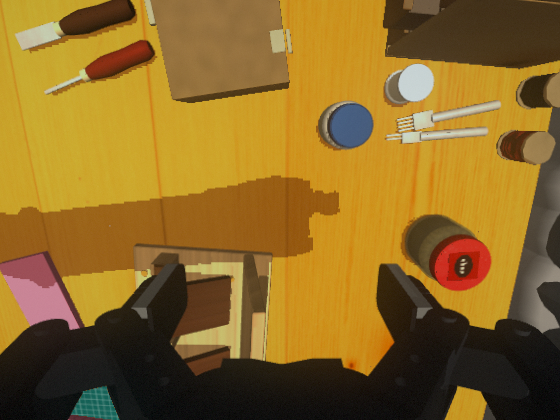

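The scene view shows the stand at about (310,210) and the side view at about (250,215). Two dark panels lie on it. Two pink lookalikes lie on the desk at scene (225,266) and (322,313), and they aren't meant. I'll enlarge the stand next.

Run:
```python
import cv2
a=cv2.imread("pics/scene0.png")[145:270,230:375]
b=cv2.imread("pics/side0.png")[140:270,190:310]
cv2.imwrite("pics/sc_z.png",cv2.resize(a,None,fx=5,fy=4.8 and 5,interpolation=cv2.INTER_CUBIC)[:600])
cv2.imwrite("pics/si_z.png",cv2.resize(b,None,fx=4.6,fy=4.6,interpolation=cv2.INTER_CUBIC))
```

```text
(no output)
```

View pics/sc_z.png

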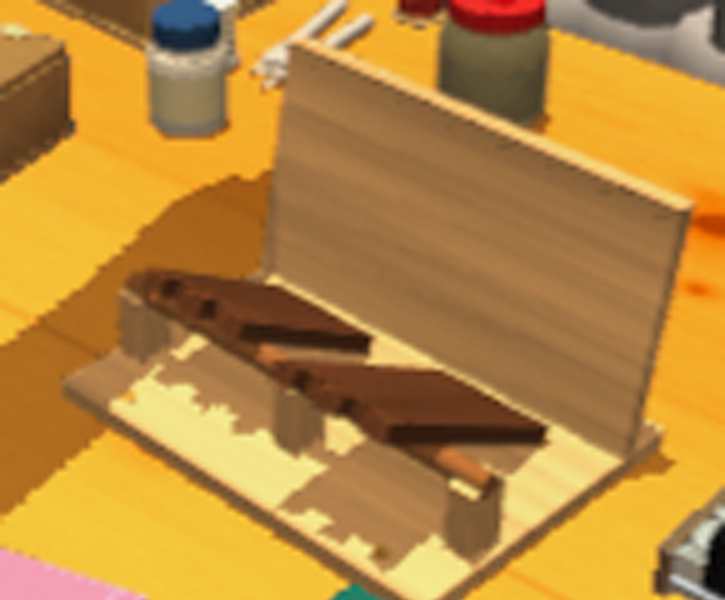

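View pics/si_z.png

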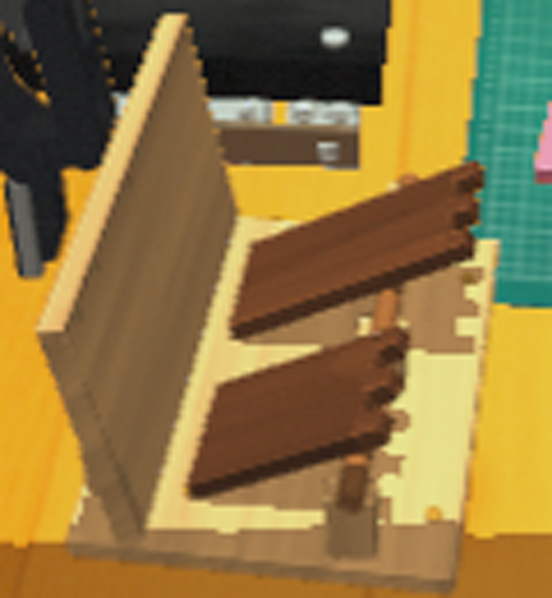

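The longer panel is the one nearer the camera in the scene crop, about scene px (315,225). In the side view it is the farther one, about px (267,194). It is visibly longer than the other, it overhangs the rail more, and it is dark rather than pink. Next I'll measure the stand and both panels.

```bash
cat > h.py <<'E'
import numpy as np,cv2
from bench import *
from scipy.optimize import least_squares
def K(i,h=420):
    f=h/2/np.tan(np.radians(i["fov_y"]/2)); return np.array([[f,0,i["cx"]],[0,f,i["cy"]],[0,0,1]])
def ray(n,p,i=None):
    i=i or camera_info(n);R=cv2.Rodrigues(np.array(i["rvec"]))[0];t=np.array(i["tvec"])
    u=cv2.undistortPoints(np.array([[p]],float),K(i),np.array(i["D"]))[0,0]
    d=R.T@np.array([u[0],u[1],1]);return -R.T@t,d/np.linalg.norm(d)
def plane(n,p,z):
    o,d=ray(n,p);return o+d*(z-o[2])/d[2]
def tri(ps,pd):
    o1,d1=ray("scene",ps);o2,d2=ray("side",pd)
    A=np.stack([d1,-d2],1);s=np.linalg.lstsq(A,o2-o1,rcond=None)[0]
    a=o1+s[0]*d1;b=o2+s[1]*d2;return (a+b)/2,np.linalg.norm(a-b)
def proj(n,P):
    i=camera_info(n);return cv2.projectPoints(np.array(P,float).reshape(-1,1,3),np.array(i["rvec"]),np.array(i["tvec"]),K(i),np.array(i["D"]))[0][:,0]
E
python3 - <<'E'
from h import *
np.set_printoptions(precision=4,suppress=True)
S=lambda x,y:(230+x/5-.4,145+y/5-.4)
D=lambda x,y:(190+x/4.6-.4,140+y/4.6-.4)
print("base side nl,nr,fr",plane("side",D(72,542),.012),plane("side",D(456,580),.012),plane("side",D(497,241),.012))
print("base scene left,front,right",plane("scene",S(65,380),.012),plane("scene",S(425,598),.012),plane("scene",S(660,432),.012))
for nm,a,b in [("fence top +y front",(290,45),(60,332)),("fence top -y front",(685,208),(188,18)),
 ("long lower -y top",(545,430),(247,243)),("long lower +y top",(433,372),(232,330)),
 ("long raised -y top",(388,428),(480,165)),("long raised +y top",(275,362),(472,232)),
 ("short lower -y top",(370,340),(222,382)),("short raised -y",(245,328),(405,332)),("short raised +y",(140,272),(388,430)),
]: print(nm,*tri(S(*a),D(*b)))
E
```

```text
base side nl,nr,fr [ 0.6595 -0.0884  0.012 ] [ 0.4934 -0.0778  0.012 ] [ 0.4787 -0.3055  0.012 ]
base scene left,front,right [ 0.4945 -0.0795  0.012 ] [ 0.483  -0.3032  0.012 ] [ 0.6428 -0.3177  0.012 ]
fence top +y front [ 0.6507 -0.0896  0.133 ] 0.0019481861291240003
fence top -y front [ 0.6342 -0.3177  0.1341] 0.003510097235161835
long lower -y top [ 0.6035 -0.2824  0.0206] 0.004660605270409344
long lower +y top [ 0.6042 -0.2174  0.0213] 0.0020218415207649233
long raised -y top [ 0.4899 -0.2756  0.083 ] 0.00012821399786155002
long raised +y top [ 0.4915 -0.2162  0.0885] 0.0030015026450627676
short lower -y top [ 0.6041 -0.1797  0.0229] 0.0022401272237100676
short raised -y [ 0.521  -0.1711  0.0685] 0.0014444745136741168
short raised +y [ 0.5236 -0.1061  0.0709] 0.001954677287614773
```

```bash
cat >> h.py <<'E'
from scipy.spatial.transform import Rotation as Ro
YAW=np.radians(-3.5)
def ori(pitch,sgn=1,yaw=YAW):
    p=np.radians(pitch);x=np.array([np.cos(p),0,-np.sin(p)]);y=np.array([0,sgn,0.]);z=np.cross(x,y)
    return Ro.from_euler('z',yaw)*Ro.from_matrix(np.stack([x,y,z],1))
def row(pos,R,o=None):
    o=o or get_obs();R0=Ro.from_rotvec(o["orientation"])
    return np.r_[(R0.inv()*R).as_rotvec(),R0.inv().apply(np.array(pos)-o["tcp_pos"])]
E
python3 - <<'E'
from h import *
np.set_printoptions(precision=4,suppress=True)
i=camera_info("wrist");R=cv2.Rodrigues(i["rvec"])[0];o=get_obs()
print("cam in tool",Ro.from_rotvec(o["orientation"]).inv().apply(-R.T@i["tvec"]-o["tcp_pos"]))
for s in(1,-1):print(s,"toolz",ori(45,s).as_matrix()[:,2],row((.46,-.245,.2),ori(45,s)))
E
```

```text
cam in tool [-0.1436  0.0009 -0.0697]
1 toolz [ 0.7058 -0.0432  0.7071] [-1.4247 -0.6285  0.5915  0.0309 -0.2145  0.245 ]
-1 toolz [-0.7058  0.0432 -0.7071] [ 1.539   0.601   0.6385  0.0309 -0.2145  0.245 ]
```

>>> {"fn": "apply_moves", "kwargs": {"series": "1.54 0.6 0.64 0.031 -0.2145 0.245 0; 1.54 0.6 0.64 0.031 -0.2145 0.245 0; 1.54 0.6 0.64 0.031 -0.2145 0.245 0; 1.54 0.6 0.64 0.031 -0.2145 0.245 0; 1.54 0.6 0.64 0.031 -0.2145 0.245 0; 1.54 0.6 0.64 0.031 -0.2145 0.245 0; 1.54 0.6 0.64 0.031 -0.2145 0.245 0; 1.54 0.6 0.64 0.031 -0.2145 0.245 0; 1.54 0.6 0.64 0.031 -0.2145 0.245 0; 1.54 0.6 0.64 0.031 -0.2145 0.245 0; 1.54 0.6 0.64 0.031 -0.2145 0.245 0; 1.54 0.6 0.64 0.031 -0.2145 0.245 0"}}

```text
clock: 1.65
tcp_pos: [0.4487, -0.2423, 0.1893]
orientation: [2.834, 0.04, -1.299]
contact_force: [0.5, 0.4, -0.7]
grip_width: -0.0002
```

Run:
```python
from h import *
np.set_printoptions(precision=4,suppress=True)
o=get_obs();print(o);print(Ro.from_rotvec(o["orientation"]).as_matrix())
print(row((.46,-.245,.2),ori(45,-1)))
cv2.imwrite("pics/w1.png",grab_frame("wrist"))
```

```text
{'clock': 1.65, 'joints': array([ 1.4581,  0.2148, -0.8872,  2.3651, -1.3592,  0.2477,  0.3784]), 'qvel': array([ 1.6661,  0.0933, -1.7034,  0.0911, -0.0228, -0.2466, -0.1865]), 'tau': array([-11.0335, -27.5846,   0.3579, -21.5332,  -0.6315,   1.2638,
         0.2304]), 'tcp_pos': array([ 0.4487, -0.2423,  0.1893]), 'orientation': array([ 2.8336,  0.0403, -1.2995]), 'contact_force': array([ 0.5492,  0.3711, -0.7005]), 'moment': array([ 0.0038,  0.7725, -0.0364]), 'grip_width': -0.00022647906250086196}
[[ 0.6522  0.0335 -0.7573]
 [ 0.0135 -0.9994 -0.0326]
 [-0.7579  0.011  -0.6523]]
[ 0.0768  0.0742  0.0563 -0.0008  0.0032 -0.0155]
```

View pics/w1.png

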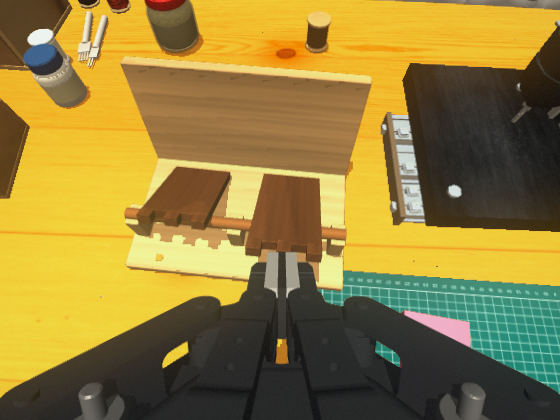

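The wrist view shows the closed fingers at column ~282, in line with the long panel's raised end (columns 247–322). The 45° pitch puts several joints near their limits, so I'll use a steeper pitch of 68°.

Run:
```python
from h import *
np.set_printoptions(precision=4,suppress=True)
print(row((.445,-.246,.16),ori(68,-1)))
```

```text
[ 0.0824 -0.328   0.0386  0.0211  0.0026  0.0211]
```

>>> {"fn": "apply_moves", "kwargs": {"series": "0.08 -0.33 0.04 0.021 0.003 0.021 0; 0.08 -0.33 0.04 0.021 0.003 0.021 0; 0.08 -0.33 0.04 0.021 0.003 0.021 0; 0.08 -0.33 0.04 0.021 0.003 0.021 0; 0.08 -0.33 0.04 0.021 0.003 0.021 0; 0.08 -0.33 0.04 0.021 0.003 0.021 0"}}

```text
clock: 2.45
tcp_pos: [0.4479, -0.245, 0.1601]
orientation: [-2.582, 0.07, 1.747]
contact_force: [0.2, 0.5, 0.5]
grip_width: -0.0001
```

Run:
```python
from h import *
np.set_printoptions(precision=4,suppress=True)
o=get_obs();print(o["joints"],o["qvel"],o["tcp_pos"],o["contact_force"]);print(Ro.from_rotvec(o["orientation"]).as_matrix())
print(row((.455,-.246,.062),ori(68,-1)))
```

```text
[ 0.6426  0.175  -0.1852  2.2521 -0.3098  0.3809 -0.8855] [ 0.0704  0.0026 -0.0489  0.0287 -0.0649 -0.0086  0.0752] [ 0.4479 -0.245   0.1601] [0.2023 0.5438 0.5466]
[[ 0.3714 -0.0503 -0.9271]
 [-0.0243 -0.9987  0.0445]
 [-0.9282  0.006  -0.3721]]
[ 0.0122  0.0026 -0.0016  0.0937  0.      0.0299]
```

>>> {"fn": "apply_moves", "kwargs": {"series": "0.012 0.003 0 0.047 0 0.015 0; 0.012 0.003 0 0.094 0 0.03 0; 0.012 0.003 0 0.094 0 0.03 0; 0.012 0.003 0 0.094 0 0.03 0; 0.012 0.003 0 0.094 0 0.03 0"}}

```text
clock: 3.08
tcp_pos: [0.4526, -0.2465, 0.0603]
orientation: [-2.571, 0.084, 1.738]
contact_force: [1.2, 1.0, 0.1]
grip_width: 0.0001
```

Run:
```python
from h import *
np.set_printoptions(precision=4,suppress=True)
o=get_obs();print(o["joints"],o["tcp_pos"],o["contact_force"]);print(Ro.from_rotvec(o["orientation"]).as_matrix()[:,0])
cv2.imwrite("pics/s2.png",cv2.resize(np.hstack([grab_frame("side")[110:270,150:330],grab_frame("scene")[120:280,220:400]]),None,fx=2.2,fy=2.2,interpolation=2))
for p in [(.48,-.246,.062),(.505,-.246,.07),(.515,-.2465,.085),(.53,-.247,.1),(.55,-.248,.115),(.575,-.25,.12),(.6,-.251,.12)]:print(row(p,ori(68,-1)))
```

```text
[ 0.4777  0.3788 -0.0068  2.3177 -1.011   0.1719 -0.1863] [ 0.4526 -0.2465  0.0603] [1.221  1.0278 0.0856]
[ 0.3718 -0.0242 -0.928 ]
[-0.0038  0.0004 -0.0018  0.0093 -0.0025 -0.0249]
[-0.0038  0.0004 -0.0018  0.0112 -0.0042 -0.051 ]
[-0.0038  0.0004 -0.0018  0.001  -0.0043 -0.0659]
[-0.0038  0.0004 -0.0018 -0.0073 -0.0048 -0.0855]
[-0.0038  0.0004 -0.0018 -0.0137 -0.0051 -0.1096]
[-0.0038  0.0004 -0.0018 -0.009  -0.0047 -0.1348]
[-0.0038  0.0004 -0.0018  0.0004 -0.0054 -0.158 ]
```

View pics/s2.png

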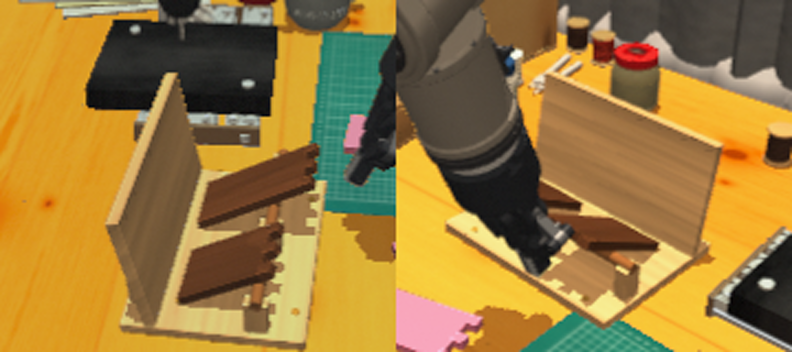

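Run:
```python
from h import *
np.set_printoptions(precision=4,suppress=True)
for p in [(.470,-.246,.060),(.487,-.246,.062),(.497,-.246,.068),(.507,-.2465,.075),(.517,-.2465,.082)]:print(row(p,ori(68,-1)))
```

```text
[-0.0038  0.0004 -0.0018  0.0074 -0.0019 -0.0149]
[-0.0038  0.0004 -0.0018  0.0119 -0.003  -0.0314]
[-0.0038  0.0004 -0.0018  0.01   -0.0036 -0.0429]
[-0.0038  0.0004 -0.0018  0.0073 -0.0038 -0.0548]
[-0.0038  0.0004 -0.0018  0.0045 -0.0044 -0.0667]
```

>>> {"fn": "apply_moves", "kwargs": {"series": "0 0 0 0.0035 -0.001 -0.0075 0; 0 0 0 0.0075 -0.002 -0.015 0; 0 0 0 0.010 -0.0025 -0.023 0; 0 0 0 0.012 -0.003 -0.0315 0; 0 0 0 0.011 -0.0033 -0.037 0; 0 0 0 0.010 -0.0036 -0.043 0; 0 0 0 0.0087 -0.0037 -0.049 0; 0 0 0 0.0073 -0.0038 -0.055 0; 0 0 0 0.006 -0.004 -0.061 0; 0 0 0 0.0045 -0.0044 -0.067 0; 0 0 0 0.0045 -0.0044 -0.067 0"}}

```text
clock: 4.55
tcp_pos: [0.5184, -0.2464, 0.0825]
orientation: [-2.574, 0.084, 1.736]
contact_force: [-0.1, 0.3, -1.2]
grip_width: 0.0001
```

Run:
```python
from h import *
np.set_printoptions(precision=4,suppress=True)
o=get_obs();print(o["joints"],o["tcp_pos"],o["contact_force"]);print(Ro.from_rotvec(o["orientation"]).as_matrix()[:,0])
cv2.imwrite("pics/s3.png",cv2.resize(np.hstack([grab_frame("side")[110:270,150:330],grab_frame("scene")[120:280,220:400]]),None,fx=2.2,fy=2.2,interpolation=2))
for p in [(.53,-.247,.092),(.544,-.248,.102),(.563,-.2485,.106),(.584,-.2495,.111),(.602,-.251,.113),(.62,-.252,.111)]:print(row(p,ori(68,-1)))
```

```text
[ 0.2266  0.4025  0.2162  2.2018 -0.8781  0.2755 -0.4048] [ 0.5184 -0.2464  0.0825] [-0.1272  0.335  -1.1798]
[ 0.3742 -0.0249 -0.927 ]
[-0.0034  0.0004 -0.0018 -0.0046 -0.0001 -0.0152]
[-0.0034  0.0004 -0.0018 -0.0086 -0.     -0.032 ]
[-0.0034  0.0004 -0.0018 -0.0052 -0.0007 -0.0511]
[-0.0034  0.0004 -0.0018 -0.002  -0.0011 -0.0724]
[-0.0034  0.0004 -0.0018  0.0029 -0.0008 -0.0899]
[-0.0034  0.0004 -0.0018  0.0115 -0.0009 -0.1059]
```

View pics/s3.png

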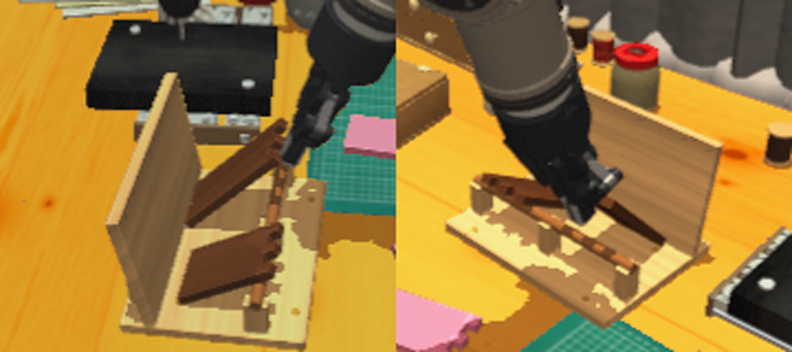

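The long panel has lifted off the rail to about 45°. Its foot has slid to the fence, the fingers are under its end, and the short panel is untouched. I'll continue the arc to about 68–80°.

>>> {"fn": "apply_moves", "kwargs": {"series": "0 0 0 -0.0023 0 -0.0075 0; 0 0 0 -0.0046 0 -0.015 0; 0 0 0 -0.0066 0 -0.0235 0; 0 0 0 -0.0086 0 -0.032 0; 0 0 0 -0.0075 0 -0.0385 0; 0 0 0 -0.0064 -0.0005 -0.045 0; 0 0 0 -0.0052 -0.0007 -0.051 0; 0 0 0 -0.004 -0.001 -0.0585 0; 0 0 0 -0.003 -0.001 -0.0655 0; 0 0 0 -0.002 -0.001 -0.0725 0; 0 0 0 -0.002 -0.001 -0.0725 0"}}

```text
clock: 6.02
tcp_pos: [0.5848, -0.2497, 0.1113]
orientation: [-2.574, 0.084, 1.736]
contact_force: [0.1, 0.2, -0.1]
grip_width: 0.0001
```

Run:
```python
from h import *
np.set_printoptions(precision=4,suppress=True)
o=get_obs();print(o["joints"],o["tcp_pos"],o["contact_force"]);print(Ro.from_rotvec(o["orientation"]).as_matrix()[:,0])
cv2.imwrite("pics/s4.png",cv2.resize(np.hstack([grab_frame("side")[110:270,150:330],grab_frame("scene")[120:280,220:400]]),None,fx=2.2,fy=2.2,interpolation=2))
for p in [(.602,-.251,.113),(.612,-.2515,.112),(.62,-.252,.111)]:print(row(p,ori(68,-1)))
```

```text
[ 0.0696  0.4409  0.365   2.0606 -0.7618  0.3915 -0.5896] [ 0.5848 -0.2497  0.1113] [ 0.0541  0.24   -0.0989]
[ 0.3739 -0.0248 -0.9271]
[-0.0036  0.0007 -0.0017  0.0049  0.0002 -0.0176]
[-0.0036  0.0007 -0.0017  0.0096  0.     -0.0265]
[-0.0036  0.0007 -0.0017  0.0135 -0.     -0.0336]
```

View pics/s4.png

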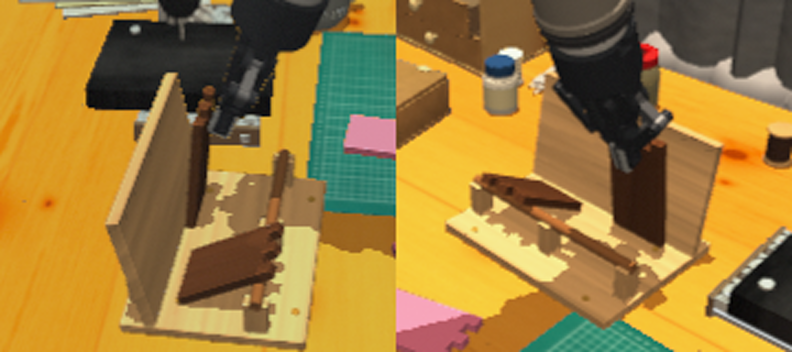

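>>> {"fn": "apply_moves", "kwargs": {"series": "0 0 0 0.0008 0 -0.003 0; 0 0 0 0.0016 0 -0.006 0; 0 0 0 0.0024 0 -0.009 0; 0 0 0 0.0032 0 -0.012 0; 0 0 0 0.004 0 -0.015 0; 0 0 0 0.005 0 -0.0175 0; 0 0 0 0.006 0 -0.020 0; 0 0 0 0.006 0 -0.020 0"}}

```text
clock: 7.12
tcp_pos: [0.605, -0.251, 0.1129]
orientation: [-2.573, 0.084, 1.736]
contact_force: [-0.6, -0.5, 0.4]
grip_width: 0.0003
```

Run:
```python
from h import *
np.set_printoptions(precision=4,suppress=True)
o=get_obs();print(o["joints"],o["tcp_pos"],o["contact_force"])
cv2.imwrite("pics/s5.png",cv2.resize(np.hstack([grab_frame("side")[110:270,150:330],grab_frame("scene")[120:280,220:400]]),None,fx=2.2,fy=2.2,interpolation=2))
```

```text
[ 0.0505  0.4659  0.3809  2.0173 -0.7505  0.4132 -0.6191] [ 0.605  -0.251   0.1129] [-0.6117 -0.4649  0.437 ]
```

View pics/s5.png

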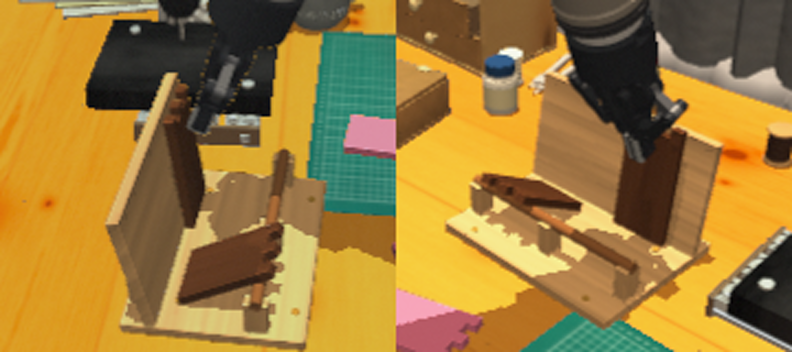

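The panel has fallen back against the fence. I'll retreat and check.

>>> {"fn": "apply_moves", "kwargs": {"series": "0 0 0 -0.004 0 0.010 0; 0 0 0 -0.012 0 0.025 0; 0 0 0 -0.025 0 0.045 0; 0 0 0 -0.05 0 0.07 0; 0 0 0 -0.08 0 0.1 0; 0 0 0 -0.1 0 0.11 0; 0 0 0 -0.1 0 0.11 0; 0 0 0 -0.1 0 0.11 0"}}

```text
clock: 8.22
tcp_pos: [0.4659, -0.2417, 0.1645]
orientation: [-2.574, 0.084, 1.736]
contact_force: [-0.0, 0.4, -0.9]
grip_width: 0.0001
```

Run:
```python
from h import *
o=get_obs();print(o["joints"],o["tcp_pos"],o["contact_force"],o["qvel"])
a=grab_frame("side");b=grab_frame("scene")
cv2.imwrite("pics/s6a.png",cv2.resize(a[130:270,190:320],None,fx=4.2,fy=4.2,interpolation=2))
cv2.imwrite("pics/s6b.png",cv2.resize(b[140:270,235:375],None,fx=4.5,fy=4.5,interpolation=2))
```

```text
[ 0.01747627  0.18503747  0.48206192  2.25914498 -0.59919259  0.42737499
 -0.64497941] [ 0.46592442 -0.24174457  0.16445892] [-0.01142602  0.3829975  -0.92351676] [ 0.00014615  0.02037327 -0.00728609 -0.00911645  0.00417871  0.00350787
 -0.0046432 ]
```

View pics/s6a.png

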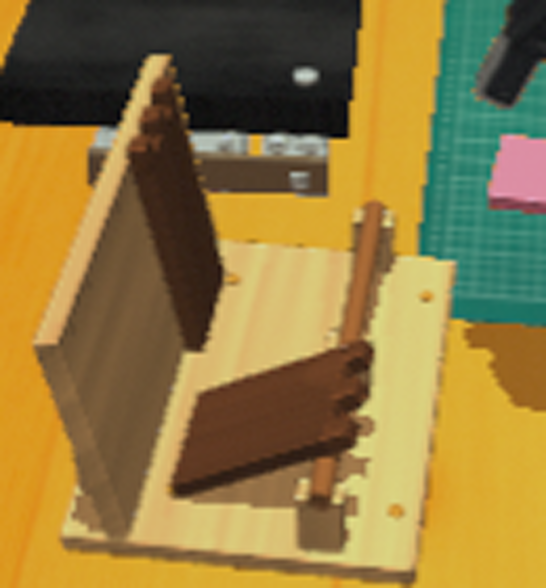

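View pics/s6b.png

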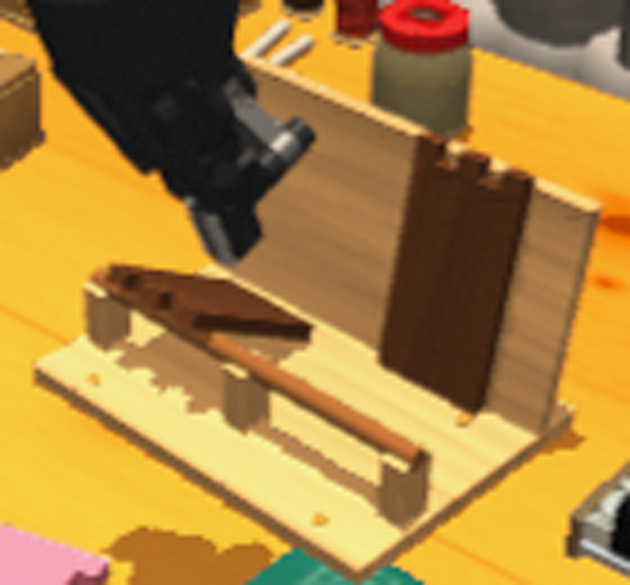

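Run:
```python
from h import *
np.set_printoptions(precision=4,suppress=True)
S=lambda x,y:(235+x/4.5-.4,140+y/4.5-.4)
D=lambda x,y:(190+x/4.2-.4,130+y/4.2-.4)
c,s=np.cos(YAW),np.sin(YAW)
for nm,a,b in [("foot +y",(380,362),(200,350)),("foot -y",(483,412),(222,278)),("top +y",(412,142),(150,150)),("short lower -y",(311,328),(205,390)),("short raised -y",(207,318),(368,345))]:
    p,e=tri(S(*a),D(*b));d=p-[.5695,-.1975,0];print(nm,p,e,"stand",c*d[0]+s*d[1],-s*d[0]+c*d[1])
for n,p in[("scene",S(380,362)),("scene",S(483,412)),("side",D(200,350)),("side",D(222,278))]:
    d=plane(n,p,.012)-[.5695,-.1975,0];print(n,"foot on base",c*d[0]+s*d[1],-s*d[0]+c*d[1])
```

```text
foot +y [ 0.6117 -0.2198  0.0146] 0.0004277520517186076 stand 0.04343361536540555 -0.019680416152055524
foot -y [ 0.6092 -0.2842  0.0128] 0.004444782370713009 stand 0.04495316343826586 -0.08410171081031602
top +y [ 0.6283 -0.2207  0.1411] 0.003620045557750802 stand 0.06014319872897161 -0.019551184818204972
short lower -y [ 0.6033 -0.1801  0.0235] 0.0012850463911003693 stand 0.03272457822359037 0.01940783084688169
short raised -y [ 0.523  -0.1736  0.0674] 0.00428064244377535 stand -0.047847469381238475 0.02098545974667921
scene foot on base 0.0460240584859795 -0.017468196133672106
scene foot on base 0.04890257717182396 -0.08331533101163491
side foot on base 0.044299643371443605 -0.022706957679024725
side foot on base 0.04317381414891085 -0.08280684905911204
```

The foot is on the base, with its front edge at x ≈ 44 mm in the stand's frame. The panel leans back about 8° and is square to the stand. The short panel's measured corners are within 4 mm of where they were. The arm is clear, so I'm handing in.

```bash
python3 -c "
from bench import *
print(hand_in())"
```

```text
the job is handed in; nothing more can be done
None
```

I tipped the longer dark panel upright with the closed fingers. I hooked them under its raised end and swept along an arc until it fell back against the fence. I then backed the fingers off and handed the job in at about 8.3 s. No verdict is reported.

**Last checks (from the camera images):**
- **Long panel:** its foot is on the base, with the front edge at about x = 44 mm in the stand's frame. The panel leans back about 8° and sits square to the fence.
- **Short panel:** the corners I re-measured are within 4 mm of where they were, which is about the measuring error.
- **Robot:** the fingers are over 100 mm from the panel, and the readings taken after each move showed under 2 N of force.

**Limits of these checks:**
- The two camera views disagreed by up to 4.5 mm at single corners, and no check failed.
- I first tried a 45° tool tilt, but it brought several joints close to their limits, so I switched to 68°. Joint 6 then came very close to its lower limit (0.172 against 0.17) while I lowered the tool, and moved away from it afterwards.

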